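# Click the ring-light dial to level six and store it

## Robot

A 6-joint arm with a two-finger parallel gripper is mounted at the origin on the work surface. World frame = base frame: x ahead of the robot, y to its left, z up, the work surface at z = 0. Lengths are in mm, angles in rad, forces in N, time in s.
With the tool pointing down it reaches from about 400 to 825 mm from the base axis. Payload 7 kg.
Tool frame: the origin (TCP) lies at the very end of the fingers, on their centre line; the grasp point (between the pads) lies 19 mm behind it; z points along the fingers, y is the direction in which the jaws open and shut (so a half turn about z gives the same grasp; the last joint's range is limited). The gripper opens to 85 mm and grips with 20 to 120 N. Pads are 22 mm wide; open, the fingers measure 114 mm over their backs; the gripper's body (76 mm by 85 mm) begins 54 mm behind the grasp point. The pads swing forward as they close: fully open they stand 13 mm farther back than shut.
Start: joints at [-0.995, 0.359, 0.012, 0, -1.224, -0.288], TCP at [191.568, -647.223, 231.302] pointing down, gripper open.
Joint ranges: [-3.07, 3.07], [-1.43, 2.12], [-1.02, 1.25], [-3.03, 1.67], [-3.05, -0], [-3.03, 3.03]. Speed limits (rad/s): [2.39, 2.39, 3.01, 3.14, 3.14, 3.14].

## Interface

Orientations are given as a 3x3 rotation matrix whose columns are the frame's x, y, z axes.
In Python, from rig import env gives the robot as it stands. The module is installed in compiled form; this text tells all that it offers.
- The arm moves only by the tool drive_tool, never from a script. Its argument "deltas" is a list of rows, each an object with "claw": the closure, from -1 (fully open) to 1 (shut); "linear": the shift along the tool's x, y, z normalised to -1 to 1, where 1 is 0.15 m, a list of three; "turn": the turn about the tool's z normalised to -1 to 1, where 1 is pi rad. In form: [{"claw": claw, "linear": [tx, ty, tz], "turn": turn}, ...]. A call has exactly 8 rows; each row is the pose to reach, as a shift and turn from the pose measured when the call began, along the tool's axes at that moment, turning the shorter way round; what a row does not reach only later rows make up. A row lasts 1/10 s, in which the tool goes at most 50 mm and 8.59 degrees, less where a joint would pass 70% of its speed; a pose out of reach is approached as far as the arm can. A call with a number of a shift or a turn outside -1 to 1 is refused whole. A call with a gripper value outside its range is refused whole. The fingers move at their own pace and stop on an object; the grip force is fixed at half the most. Time passes only in rows, so rows that repeat a pose let the fingers close, or fill a call up. It gives the time, the measured TCP pose, the force and the opening at its end, in the units of the state.
- env.read_state(): the state, without advancing time (a new reading comes with each control period).
- env.snapshot(name): name is "scene" or "top" or "wrist"; returns a dict with "pixels" (480x640x3 uint8, blue, green, red), "vertical_fov" (degrees; the focal length in pixels is half the picture's height over the tangent of half this angle, whatever the lens; pixels are square), "cx", "cy" (the principal point, pixels), "xyz" and "rotation" of the camera in the world. Camera axes: x right, y up, looking along -z (the intrinsics and any distortion apply to the point x, -y, -z); pixel columns grow to the right and rows downward; lengths in mm; the calibration is good to about 2 mm. A picture is of the moment at which its call begins. There is no depth.
- env.close_job(): hands the job in, once; it reports no verdict.
The state is a dict: "t": time; "joint_pos": joint angles; "joint_velocities": joint speeds; "tau": joint torques, N m; "tool_pos": TCP position; "eef_rot": TCP orientation; "contact_force": force on the tool from outside, world axes, zero at the start; "torque": the same for the moment, N m; "opening": finger opening in mm.
Only numpy, scipy, OpenCV 4.12 (cv2) and the standard library are available. Lean on these libraries where they do the work, as an engineer would, in place of code of your own. Each camera call takes 0.05 s, during which the arm holds its last target.

## Task

On the ring-light console, turn only the small inner knob of the two-tier dial to level six: the sixth click clockwise from its off stop, where its white line points at the one long mark on the panel. Then press the inner knob down to store the level, and let it spring back. Do not press it down at any other level, do not drag the big outer ring round with it, and leave everything else on the bench where it is.

Things in the scene. Friction and masses are not known exactly. Their poses are not given: they have to be found in the camera images.
- console: white wedge-shaped box fixed to the bench, 190 mm deep (x), 230 mm wide (y), 42 mm high at the front (-x, towards the robot), 93 mm at the back; its top panel slopes 15 degrees down to the front. Origin under its centre. The two-tier dial is 45 mm left (+y) of the centre; a plain knob 32 mm across, 17 mm high (not to be used) is 100 mm right of it. All else within 100 mm of the dial is lower.
- inner_top (a point): centre of the top face of the small inner knob: plain black fluted cylinder 24 mm across, standing 23 mm proud of the outer ring, 39 mm above the panel. The z axis points out of the panel along the dial's axis (leaning 15 degrees back towards the robot), the x axis along the white line on the knob. It turns and sinks with the knob.
- inner_knob (a joint): turn of the inner knob in rad, growing clockwise from above; stops 0.1 rad beyond 0 (off) and 4.71. Ten clicks (levels 0 to 9) 0.5236 rad apart, each with a tick on the panel; that of level six (3.1416) is twice as long. Starts at level 0, 1 or 2. A click takes up to 0.08 N m; let go, the knob snaps to the nearest click (play 0.04 rad), but within 2 degrees of halfway it may hang between two.
- inner_press (a joint): how far the inner knob is pushed down along its axis, in m: 0 up, 0.004 at its stop. A spring holds it up: it starts to move at about 2.5 N, is fully down at about 7 N, and it springs back. The level is stored when it is down by more than 0.0025.
- outer_ring (a joint): turn of the big outer ring in rad, clockwise positive; any start between -1 and 1. The ring is a black fluted disc 50 mm across, its flat top 16 mm above the panel and 23 mm below the top of the inner knob. It has no clicks and turns at 0.012 N m, so fingers that rub on it drag it along.
- ring_mark (a point): the outer end of the white line on the ring's top face, 24 mm from the dial's axis
- tip_cleaner: brass soldering-tip cleaner pot, 72 mm across and 52 mm high, left of the console; origin under its centre. Not to be moved.
- tweezers: steel tweezers lying flat, 135 mm long, 7 mm high, between robot and console; origin under the middle. Not to be moved.
- dish: shallow glass dish, 90 mm across and 16 mm high, right of the console; origin under its centre. Not to be moved.
- vial: amber vial, 28 mm across and 55 mm high, right of the console; origin under its centre. Not to be moved.
- driver: screwdriver lying flat, 150 mm long, between robot and console; origin under its middle. Not to be moved.
- lens_cap: black round cap, 52 mm across and 18 mm high, left of the console; origin under its centre. Not to be moved.

How it is judged:
By the outcome, as a careful person would: the job done as asked, in the order asked, and still so for the second after the job is handed in, with the robot touching nothing.
It also fails if it takes over 58 s, if anything falls off the work surface, if the arm or the gripper's body presses on something with over 40 N, if the wrist force passes 120 N, or if a joint passes its speed limit or range.

## Working session

There is one attempt and no reset: what is moved stays moved. The work goes in short steps, Python scripts to look and compute and a tool call to move; the robot and the scene stay as the last step left them, time stands still between calls to the robot, and variables do not carry over. Pictures are saved under pics/ and viewed, and the job is handed in when it is done.

Besides the shell and the picture viewer there is one more tool, called after ">>>" as a command line: name --argument value ..., lists and objects as JSON in quotes. drive_tool: Moves the arm, as the interface text tells. Scaled input: -1 to 1 covers 0.15 m each way for a shift and pi rad each way for a turn. Its arguments: {"type":"object","properties":{"deltas":{"type":"array","items":{"type":"object","properties":{"claw":{"type":"number"},"linear":{"type":"array","items":{"type":"number"}},"turn":{"type":"number"}}}}},"required":["deltas"]}

```bash
mkdir -p pics; cat > h.py <<'E'
import numpy as np, cv2
from rig import env
def snap(n,f):
    s=env.snapshot(n); cv2.imwrite('pics/'+f+'.png',s['pixels']); 
    np.savez('pics/'+f+'.npz',**{k:s[k] for k in s}); return s
def load(f): return dict(np.load('pics/'+f+'.npz',allow_pickle=True))
def foc(s): return 240/np.tan(np.radians(float(s['vertical_fov']))/2)
def proj(s,P):
    P=np.atleast_2d(P); c=(P-s['xyz'])@s['rotation']; f=foc(s)
    return np.c_[s['cx']+f*c[:,0]/-c[:,2], s['cy']-f*c[:,1]/-c[:,2]]
def ray(s,u,v):
    f=foc(s); d=np.array([(u-s['cx'])/f,-(v-s['cy'])/f,-1.]); d=s['rotation']@d; return np.array(s['xyz']),d/np.linalg.norm(d)
def onz(s,u,v,z):
    o,d=ray(s,u,v); return o+d*(z-o[2])/d[2]
E
python3 - <<'E'
from h import *
for n in ['scene','top','wrist']:
    s=snap(n,n+'0'); print(n,{k:np.round(s[k],3).tolist() for k in s if k!='pixels'})
st=env.read_state(); print({k:np.round(st[k],3).tolist() for k in st})
E
```

```text
scene {'vertical_fov': 46.165, 'cx': 315.988, 'cy': 237.126, 'xyz': [1138.101, -495.849, 589.155], 'rotation': [[0.674, -0.377, 0.635], [0.739, 0.355, -0.573], [-0.009, 0.856, 0.517]]}
top {'vertical_fov': 54.47, 'cx': 312.51, 'cy': 234.74, 'xyz': [488.521, 31.436, 796.043], 'rotation': [[0.017, 0.994, -0.11], [-1.0, 0.015, -0.019], [-0.018, 0.11, 0.994]]}
wrist {'vertical_fov': 66.696, 'cx': 321.651, 'cy': 242.01, 'xyz': [127.724, -665.414, 372.537], 'rotation': [[-0.285, -0.925, -0.252], [0.959, -0.274, -0.077], [0.002, -0.264, 0.965]]}
{'t': 0.15, 'joint_pos': [-0.995, 0.359, 0.011, -0.0, -1.224, -0.288], 'joint_velocities': [-0.001, -0.002, 0.003, 0.001, -0.0, 0.001], 'tau': [-0.001, -58.388, 29.365, 6.941, -0.004, -0.0], 'tool_pos': [191.456, -646.913, 230.574], 'eef_rot': [[-0.959, -0.284, -0.0], [-0.284, 0.959, 0.001], [0.0, 0.001, -1.0]], 'contact_force': [-0.311, 0.049, 0.361], 'torque': [0.018, -0.043, -0.05], 'opening': 85.377}
```

View pics/top0.png

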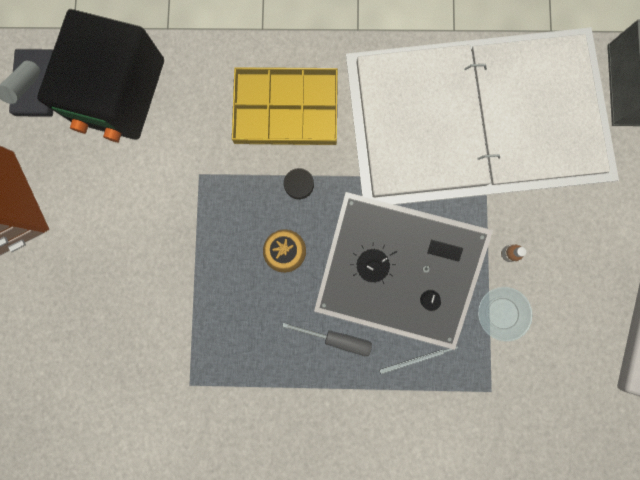

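View pics/scene0.png

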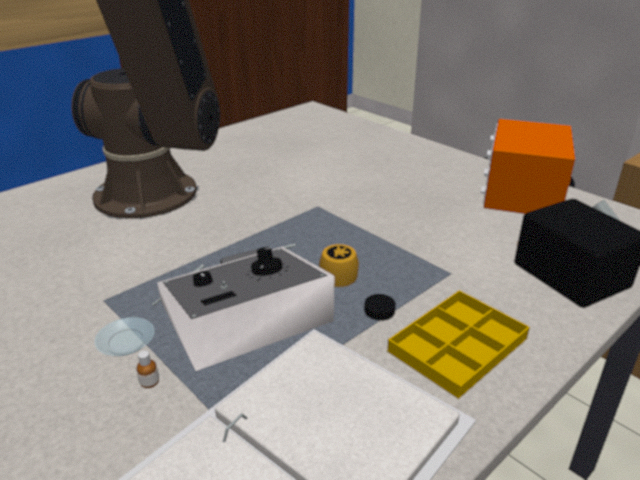

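```bash
python3 - <<'E'
from h import *
s=load('top0'); i=s['pixels'][180:360,300:500]; cv2.imwrite('pics/t0z.png',cv2.resize(i,None,fx=4,fy=4,interpolation=cv2.INTER_CUBIC)[:600,:800])
s=load('scene0'); i=s['pixels'][230:380,150:350]; cv2.imwrite('pics/s0z.png',cv2.resize(i,None,fx=4,fy=4,interpolation=cv2.INTER_CUBIC))
E
```

```text
(no output)
```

View pics/t0z.png

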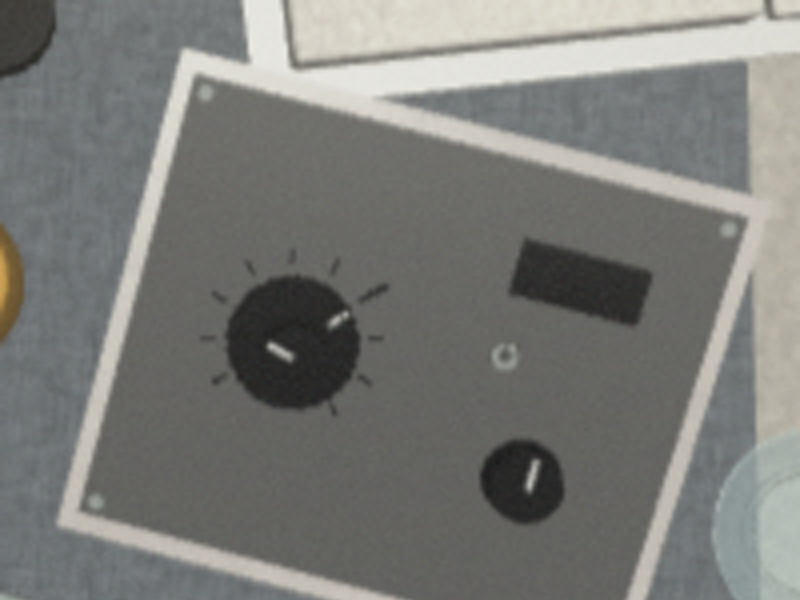

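View pics/s0z.png

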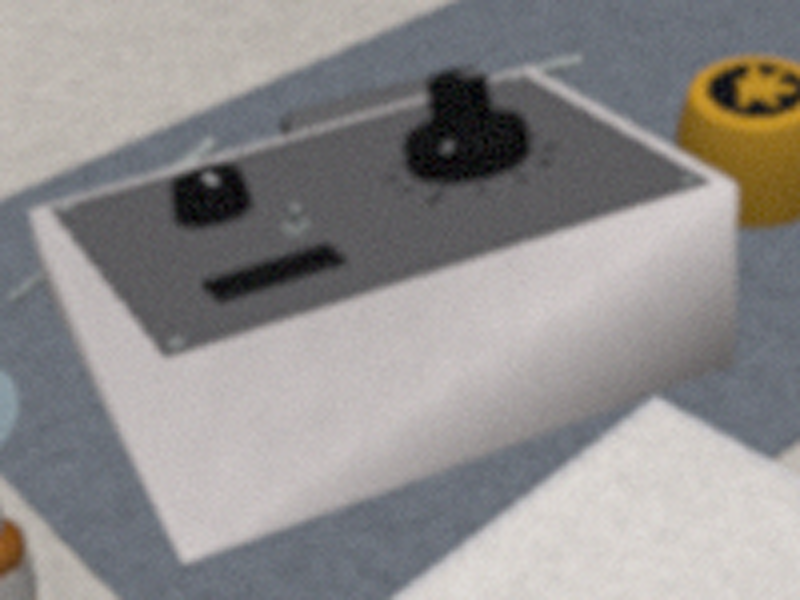

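```bash
cat >> h.py <<'E'
from scipy.optimize import least_squares
T15=np.radians(15); n_=np.array([-np.sin(T15),0,np.cos(T15)]); up_=np.array([np.cos(T15),0,np.sin(T15)])
def con(p,L):
    c,s_=np.cos(p[2]),np.sin(p[2]); R=np.array([[c,-s_,0],[s_,c,0],[0,0,1]]); return np.atleast_2d(L)@R.T+[p[0],p[1],0]
COR=np.array([[95,115,93],[95,-115,93],[-95,115,42],[-95,-115,42.]])
def dial(a,r,h,dx=0): # local point; a=cw angle from panel uphill (+x); a cw => toward -y
    o=np.array([dx,45,67.5+dx*np.tan(T15)]); a=np.asarray(a,float).reshape(-1,1)
    return o+r*(np.cos(a)*up_+np.sin(a)*np.array([0,-1,0]))+h*n_
E
python3 - <<'E'
from h import *
t=load('top0'); s=load('scene0')
uvt=np.array([[346.5,192.5],[492.5,230.8],[315,311],[456,348]])
uvs=np.array([[738/4+150,185/4+230],[165/4+150,352/4+230],[530/4+150,68/4+230],[32/4+150,212/4+230]])
f=lambda p:np.r_[(proj(t,con(p,COR))-uvt).ravel()]
g=lambda p:np.r_[f(p),(proj(s,con(p,COR))-uvs).ravel()]
for F in (f,g):
    r=least_squares(F,[500,-30,0]); print(r.x,np.round(r.fun,1))
p=r.x
z=lambda uv:(uv-[300,180])*4
# ring centre and ticks
ticks=np.array([(217,379),(208,338),(219,297),(250,267),(292,256),(335,266),(373,293),(376,338),(365,380),(333,410)])
for dx in (0,):
  q=z(proj(t,con(p,dial([0],0,16,dx))));print('ring centre',q,'seen 293,343')
  print('inner top',z(proj(t,con(p,dial([0],0,39,dx)))))
  def k(v):
    return (z(proj(t,con(p,dial(v[1]+.5236*np.arange(10),v[2],0,v[0]))))-ticks).ravel()
  r=least_squares(k,[0,-2,32]);print(r.x,np.round(r.fun,1))
  a0=r.x[1];dx=r.x[0]
  for L in range(3): print(L,z(proj(t,con(p,np.vstack([dial([a0+.5236*L],rr,39,dx) for rr in (0,3,11)])))).round(0).tolist())
E
```

```text
[ 5.13189117e+02 -9.37767838e+01 -2.41071903e-01] [-0.7 -0.6  1.2 -1.2 -0.4  0.5 -0.2  1.3]
[ 5.12936142e+02 -9.14493986e+01 -2.40818191e-01] [-2.2 -0.5 -0.4 -1.1 -1.8  0.6 -1.7  1.4  0.  -0.3 -2.7  5.6 -0.5 -0.4
 -0.7 -0.2]
ring centre [[289.48269408 346.61451283]] seen 293,343
inner top [[292.20499082 359.72286648]]
[ 0.42013596 -2.3425244  33.01438196] [-3.1 -1.8 -5.1 -2.3 -4.3 -2.7 -3.7 -3.  -2.7 -2.8 -2.9 -1.  -9.9  3.1
 -2.3  0.1 -3.7 -0.5 -3.6 -0.7]
0 [[293.0, 359.0], [285.0, 362.0], [266.0, 373.0]]
1 [[293.0, 359.0], [284.0, 358.0], [263.0, 358.0]]
2 [[293.0, 359.0], [285.0, 355.0], [267.0, 344.0]]
```

```bash
python3 - <<'E'
from h import *
for p in ([513.19,-93.78,-.241],[512.9,-91.4,-.241]):
  print('innertop',con(p,dial([0],0,39)),'ringtop',con(p,dial([0],0,16)))
st=env.read_state(); R=st['eef_rot']; d=np.array([495,-45,231])-st['tool_pos']; print(R.T@d/150, st['t'])
E
```

```text
innertop [[514.12809738 -47.67134947 105.17110723]] ringtop [[519.90889713 -49.09213622  82.95481322]]
innertop [[513.83809738 -45.29134947 105.17110723]] ringtop [[519.61889713 -46.71213622  82.95481322]]
[-3.07896186e+00  3.27372064e+00  9.01107511e-04] 0.15
```

>>> drive_tool --deltas '[{"claw": -1, "linear": [-0.15, 0.15, 0], "turn": 0}, {"claw": -1, "linear": [-0.3, 0.3, 0], "turn": 0}, {"claw": -1, "linear": [-0.45, 0.45, 0], "turn": 0}, {"claw": -1, "linear": [-0.6, 0.6, 0], "turn": 0}, {"claw": -1, "linear": [-0.75, 0.75, 0], "turn": 0}, {"claw": -1, "linear": [-0.9, 0.9, 0], "turn": 0}, {"claw": -1, "linear": [-1, 1, 0], "turn": 0}, {"claw": -1, "linear": [-1, 1, 0], "turn": 0}]'

```text
t: 0.95
tool_pos: [292.3, -457.1, 229.6]
eef_rot: [[-0.958, -0.285, -0.003], [-0.285, 0.958, 0.005], [0.001, 0.006, -1.0]]
contact_force: [-1.0, 7.3, -3.7]
opening: 85.6
```

>>> drive_tool --deltas '[{"claw": -1, "linear": [-0.15, 0.15, 0], "turn": 0}, {"claw": -1, "linear": [-0.3, 0.3, 0], "turn": 0}, {"claw": -1, "linear": [-0.45, 0.45, 0], "turn": 0}, {"claw": -1, "linear": [-0.6, 0.6, 0], "turn": 0}, {"claw": -1, "linear": [-0.75, 0.75, 0], "turn": 0}, {"claw": -1, "linear": [-0.9, 0.9, 0], "turn": 0}, {"claw": -1, "linear": [-1, 1, 0], "turn": 0}, {"claw": -1, "linear": [-1, 1, 0], "turn": 0}]'

```text
t: 1.75
tool_pos: [394.3, -269.0, 230.5]
eef_rot: [[-0.958, -0.288, -0.002], [-0.288, 0.958, 0.005], [0.0, 0.005, -1.0]]
contact_force: [-0.8, 0.2, 0.1]
opening: 85.7
```

>>> drive_tool --deltas '[{"claw": -1, "linear": [-0.15, 0.15, 0], "turn": 0}, {"claw": -1, "linear": [-0.3, 0.3, 0], "turn": 0}, {"claw": -1, "linear": [-0.45, 0.45, 0], "turn": 0}, {"claw": -1, "linear": [-0.6, 0.6, 0], "turn": 0}, {"claw": -1, "linear": [-0.75, 0.75, 0], "turn": 0}, {"claw": -1, "linear": [-0.9, 0.9, 0], "turn": 0}, {"claw": -1, "linear": [-1, 1, 0], "turn": 0}, {"claw": -1, "linear": [-1, 1, 0], "turn": 0}]'

```text
t: 2.55
tool_pos: [496.0, -80.9, 231.0]
eef_rot: [[-0.957, -0.29, -0.002], [-0.29, 0.957, 0.005], [0.0, 0.005, -1.0]]
contact_force: [-0.5, -0.2, 0.6]
opening: 85.3
```

```bash
python3 - <<'E'
from h import *
st=env.read_state(); R=st['eef_rot']; d=np.array([514,-46.5,215])-st['tool_pos']; print(R.T@d/150, {k:np.round(st[k],3).tolist() for k in st})
E
```

```text
[-0.18147979  0.1842397   0.1075607 ] {'t': 2.55, 'joint_pos': [0.226, 0.074, -0.356, -0.006, -1.141, -1.5], 'joint_velocities': [-0.034, -0.014, -0.021, 0.002, -0.007, 0.034], 'tau': [0.906, -34.157, 28.737, 6.676, 0.07, -0.466], 'tool_pos': [495.976, -80.914, 230.996], 'eef_rot': [[-0.957, -0.29, -0.002], [-0.29, 0.957, 0.005], [0.0, 0.005, -1.0]], 'contact_force': [-0.459, -0.201, 0.56], 'torque': [-0.014, 0.052, 0.028], 'opening': 85.307}
```

>>> drive_tool --deltas '[{"claw": 0, "linear": [-0.09, 0.09, 0.05], "turn": 0.04}, {"claw": 0, "linear": [-0.18, 0.185, 0.107], "turn": 0.087}, {"claw": 0, "linear": [-0.18, 0.185, 0.107], "turn": 0.087}, {"claw": 0, "linear": [-0.18, 0.185, 0.107], "turn": 0.087}, {"claw": 0, "linear": [-0.18, 0.185, 0.107], "turn": 0.087}, {"claw": 0, "linear": [-0.18, 0.185, 0.107], "turn": 0.087}, {"claw": 0, "linear": [-0.18, 0.185, 0.107], "turn": 0.087}, {"claw": 0, "linear": [-0.18, 0.185, 0.107], "turn": 0.087}]'

```text
t: 3.35
tool_pos: [513.7, -46.8, 215.3]
eef_rot: [[-1.0, -0.02, -0.001], [-0.02, 1.0, 0.005], [0.001, 0.005, -1.0]]
contact_force: [0.3, 0.4, 0.3]
opening: 42.5
```

```bash
python3 - <<'E'
from h import *
s=snap('wrist','w1'); print({k:np.round(s[k],3).tolist() for k in s if k!='pixels'})
print(proj(s,con([513,-92.5,-.241],np.vstack([dial([0],0,39),dial([0],0,16)]))), proj(s,[[514,-46.5,215]]))
st=env.read_state();print(st['tool_pos'],st['opening'],st['joint_pos'])
E
```

```text
{'vertical_fov': 66.696, 'cx': 321.651, 'cy': 242.01, 'xyz': [447.385, -48.359, 357.494], 'rotation': [[-0.021, -0.965, -0.262], [1.0, -0.019, -0.012], [0.006, -0.262, 0.965]]}
[[320.21825534 239.26002032]
 [318.17296588 239.12267652]] [[320.58261622 305.33307926]]
[513.69117114 -46.69142226 215.29040947] 42.74047201515184 [ 0.28618649  0.10896138 -0.35443497 -0.00596327 -1.10741138 -1.83386873]
```

View pics/w1.png

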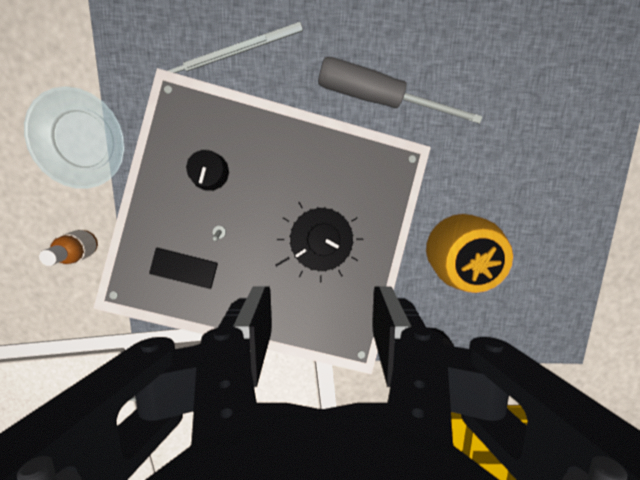

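```bash
python3 - <<'E'
from h import *
s=load('w1'); i=s['pixels'][190:290,260:385]; cv2.imwrite('pics/w1z.png',cv2.convertScaleAbs(cv2.resize(i,None,fx=6,fy=6,interpolation=cv2.INTER_CUBIC),alpha=2))
E
```

```text
(no output)
```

View pics/w1z.png

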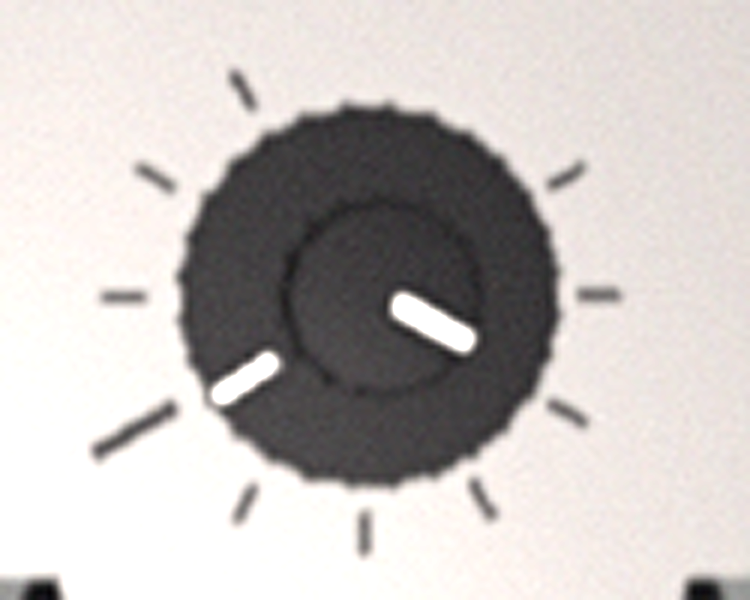

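>>> drive_tool --deltas '[{"claw": 0, "linear": [-0.016, 0.0035, 0.13], "turn": 0}, {"claw": 0, "linear": [-0.016, 0.0035, 0.26], "turn": 0}, {"claw": 0, "linear": [-0.016, 0.0035, 0.39], "turn": 0}, {"claw": 0, "linear": [-0.016, 0.0035, 0.52], "turn": 0}, {"claw": 0, "linear": [-0.016, 0.0035, 0.62], "turn": 0}, {"claw": 0, "linear": [-0.016, 0.0035, 0.66], "turn": 0}, {"claw": 0, "linear": [-0.016, 0.0035, 0.69], "turn": 0}, {"claw": 0, "linear": [-0.016, 0.0035, 0.69], "turn": 0}]'

```text
t: 4.2
tool_pos: [516.0, -45.6, 111.8]
eef_rot: [[-1.0, -0.021, -0.002], [-0.021, 1.0, 0.005], [0.001, 0.005, -1.0]]
contact_force: [-0.7, -1.0, 0.7]
opening: 42.6
```

```bash
python3 - <<'E'
from h import *
s=snap('wrist','w2'); snap('scene','s2')
st=env.read_state();print(st['tool_pos'],st['opening'],proj(s,con([513,-91.1,-.241],np.vstack([dial([0],0,39),dial([0],0,16)]))),proj(s,[st['tool_pos']]))
i=cv2.imread('pics/s2.png')[200:300,170:320]; cv2.imwrite('pics/s2z.png',cv2.convertScaleAbs(cv2.resize(i,None,fx=5,fy=5,interpolation=cv2.INTER_CUBIC),alpha=1.5))
E
```

```text
[516.40860845 -45.51249223 112.44427128] 42.657585725843845 [[321.38265252 294.25303851]
 [318.0738309  287.17138701]] [[320.11655584 306.55022345]]
```

View pics/w2.png

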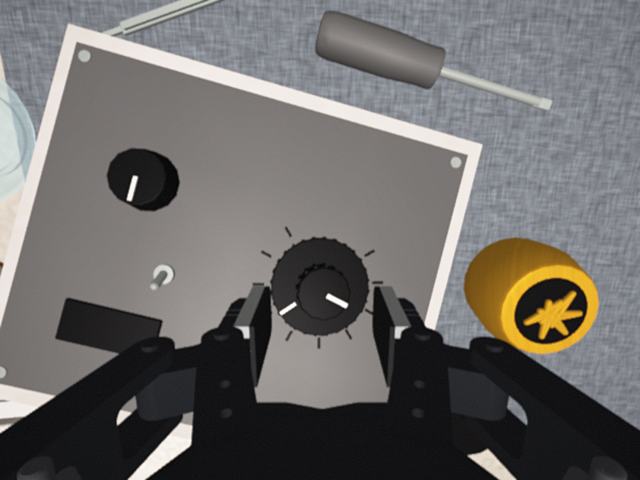

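View pics/s2z.png

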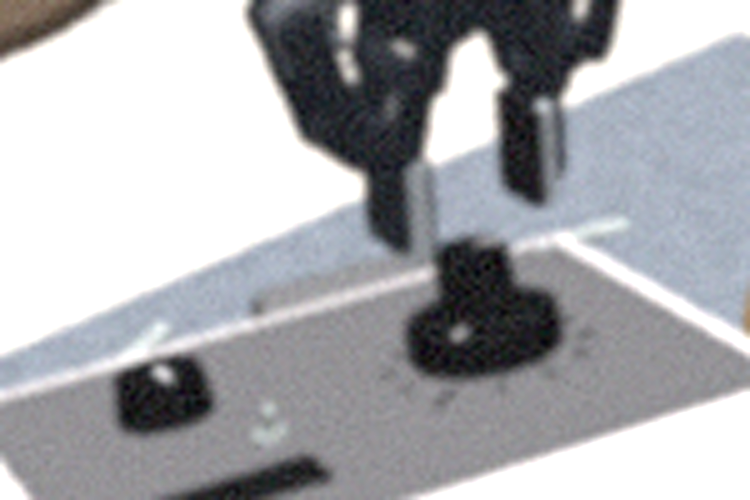

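>>> drive_tool --deltas '[{"claw": 0, "linear": [0.006, 0.001, 0.05], "turn": 0}, {"claw": 0, "linear": [0.006, 0.001, 0.1], "turn": 0}, {"claw": 0, "linear": [0.006, 0.001, 0.145], "turn": 0}, {"claw": 0, "linear": [0.006, 0.001, 0.145], "turn": 0}, {"claw": 0.3, "linear": [0.006, 0.001, 0.145], "turn": 0}, {"claw": 0.3, "linear": [0.006, 0.001, 0.145], "turn": 0}, {"claw": 0.3, "linear": [0.006, 0.001, 0.145], "turn": 0}, {"claw": 0.3, "linear": [0.006, 0.001, 0.145], "turn": 0}]'

```text
t: 5.1
tool_pos: [515.6, -45.2, 90.9]
eef_rot: [[-1.0, -0.021, -0.0], [-0.021, 1.0, 0.005], [-0.0, 0.005, -1.0]]
contact_force: [-0.1, 0.8, -0.3]
opening: 29.8
```

```bash
python3 - <<'E'
from h import *
s=snap('wrist','w3'); snap('scene','s3')
st=env.read_state();print(st['tool_pos'],st['opening'],st['contact_force'],st['torque'])
i=cv2.imread('pics/s3.png')[200:300,170:320]; cv2.imwrite('pics/s3z.png',cv2.convertScaleAbs(cv2.resize(i,None,fx=5,fy=5,interpolation=cv2.INTER_CUBIC),alpha=1.5))
E
```

```text
[515.58032634 -45.24732631  90.84920237] 29.946956595954394 [-0.0771069   1.00662815 -1.44789759] [-0.06094602 -0.00784111 -0.00236286]
```

View pics/w3.png

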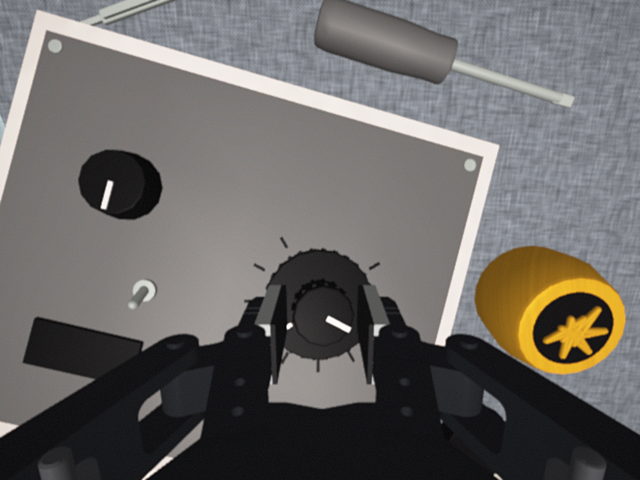

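View pics/s3z.png

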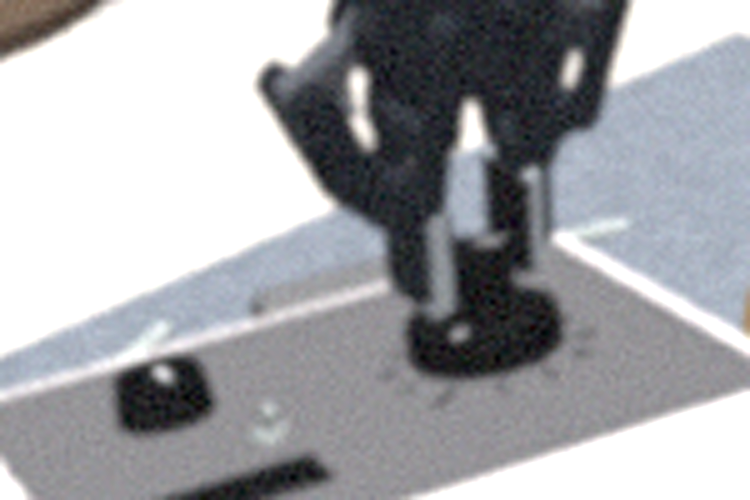

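>>> drive_tool --deltas '[{"claw": 0.4, "linear": [0, 0, 0], "turn": 0}, {"claw": 0.45, "linear": [0, 0, 0], "turn": 0}, {"claw": 0.5, "linear": [0, 0, 0], "turn": 0}, {"claw": 0.6, "linear": [0, 0, 0], "turn": 0}, {"claw": 0.6, "linear": [0, 0, 0], "turn": 0}, {"claw": 0.6, "linear": [0, 0, 0], "turn": 0}, {"claw": 0.6, "linear": [0, 0, 0], "turn": 0}, {"claw": 0.6, "linear": [0, 0, 0], "turn": 0}]'

```text
t: 6.0
tool_pos: [515.7, -45.3, 91.0]
eef_rot: [[-1.0, -0.021, 0.0], [-0.021, 1.0, 0.005], [-0.0, 0.005, -1.0]]
contact_force: [0.6, -1.6, 3.2]
opening: 21.2
```

```bash
python3 - <<'E'
from h import *
st=env.read_state();print(st['tool_pos'],st['opening'],st['contact_force'],st['torque'])
E
```

```text
[515.74659402 -45.26057949  90.95299708] 21.189006429076045 [ 0.5703346  -1.56981203  3.24116691] [-0.67793197  0.00632496 -0.05121285]
```

>>> drive_tool --deltas '[{"claw": 0.6, "linear": [0, 0, -0.008], "turn": 0}, {"claw": 0.6, "linear": [0, 0, -0.008], "turn": 0.03}, {"claw": 0.6, "linear": [0, 0, -0.008], "turn": 0.06}, {"claw": 0.6, "linear": [0, 0, -0.008], "turn": 0.09}, {"claw": 0.6, "linear": [0, 0, -0.008], "turn": 0.12}, {"claw": 0.6, "linear": [0, 0, -0.008], "turn": 0.15}, {"claw": 0.6, "linear": [0, 0, -0.008], "turn": 0.175}, {"claw": 0.6, "linear": [0, 0, -0.008], "turn": 0.175}]'

```text
t: 6.8
tool_pos: [515.8, -44.5, 92.1]
eef_rot: [[-0.863, 0.506, 0.001], [0.506, 0.863, 0.007], [0.003, 0.006, -1.0]]
contact_force: [-2.2, 5.3, 1.8]
opening: 21.0
```

```bash
python3 - <<'E'
from h import *
st=env.read_state();print(st['tool_pos'],st['opening'],st['contact_force'],st['torque'],st['eef_rot'][0])
s=snap('wrist','w4')
i=s['pixels'][230:390,230:430]; cv2.imwrite('pics/w4z.png',cv2.convertScaleAbs(cv2.resize(i,None,fx=3.5,fy=3.5,interpolation=cv2.INTER_CUBIC),alpha=1.8))
E
```

```text
[515.83064399 -44.46963044  92.10846161] 20.99229399451918 [-2.21628505  5.29908066  1.75474988] [2.39843803 0.24575649 0.1492444 ] [-8.62713153e-01  5.05693272e-01  5.75003615e-04]
```

View pics/w4z.png

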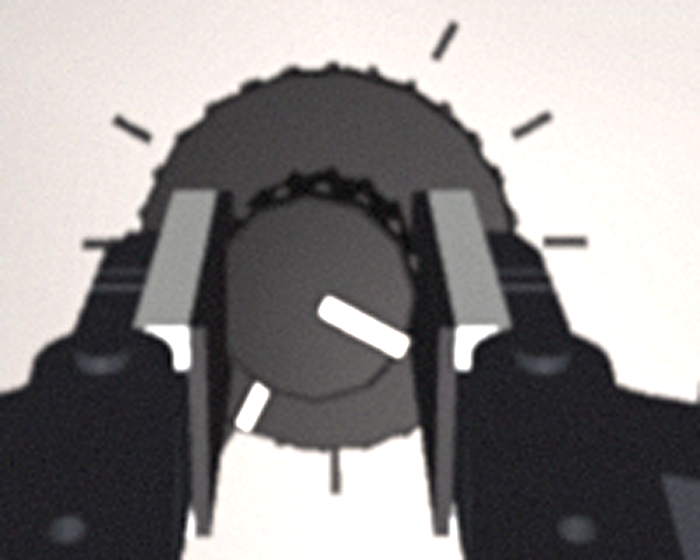

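>>> drive_tool --deltas '[{"claw": 0.25, "linear": [-0.003, -0.005, 0], "turn": 0}, {"claw": 0.25, "linear": [-0.003, -0.005, 0], "turn": 0}, {"claw": 0.25, "linear": [-0.003, -0.005, 0], "turn": 0}, {"claw": 0.25, "linear": [-0.003, -0.005, 0], "turn": -0.04}, {"claw": 0.25, "linear": [-0.003, -0.005, 0], "turn": -0.085}, {"claw": 0.25, "linear": [-0.003, -0.005, 0], "turn": -0.13}, {"claw": 0.25, "linear": [-0.003, -0.005, 0], "turn": -0.172}, {"claw": 0.25, "linear": [-0.003, -0.005, 0], "turn": -0.172}]'

```text
t: 7.65
tool_pos: [515.8, -45.6, 92.0]
eef_rot: [[-1.0, -0.015, 0.0], [-0.015, 1.0, 0.006], [-0.0, 0.006, -1.0]]
contact_force: [0.6, -0.7, -0.4]
opening: 32.3
```

```bash
python3 - <<'E'
from h import *
st=env.read_state();print(st['tool_pos'],st['opening'],st['contact_force'],st['torque'],st['eef_rot'][0])
s=snap('wrist','w5')
i=s['pixels'][230:390,230:430]; cv2.imwrite('pics/w5z.png',cv2.convertScaleAbs(cv2.resize(i,None,fx=3.5,fy=3.5,interpolation=cv2.INTER_CUBIC),alpha=1.8))
E
```

```text
[515.78828788 -45.55410135  92.03653045] 32.32091984531727 [ 0.57902412 -0.73272459 -0.35812228] [-0.02767891  0.01917136  0.01225844] [-9.99883196e-01 -1.52794913e-02  3.61819562e-04]
```

View pics/w5z.png

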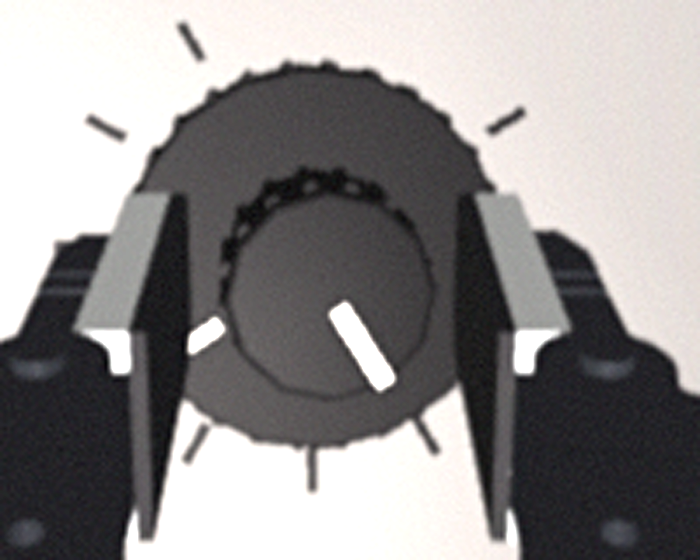

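>>> drive_tool --deltas '[{"claw": 0.4, "linear": [0, 0.001, 0], "turn": 0}, {"claw": 0.45, "linear": [0, 0.001, 0], "turn": 0}, {"claw": 0.5, "linear": [0, 0.001, 0], "turn": 0}, {"claw": 0.6, "linear": [0, 0.001, 0], "turn": 0}, {"claw": 0.6, "linear": [0, 0.001, 0], "turn": 0}, {"claw": 0.6, "linear": [0, 0.001, 0], "turn": 0}, {"claw": 0.6, "linear": [0, 0.001, 0], "turn": 0}, {"claw": 0.6, "linear": [0, 0.001, 0], "turn": 0}]'

```text
t: 8.5
tool_pos: [515.9, -45.3, 92.1]
eef_rot: [[-1.0, -0.01, 0.001], [-0.01, 1.0, 0.006], [-0.001, 0.006, -1.0]]
contact_force: [-0.5, 1.8, 2.3]
opening: 21.3
```

>>> drive_tool --deltas '[{"claw": 0.6, "linear": [0, 0, -0.005], "turn": 0}, {"claw": 0.6, "linear": [0, 0, -0.005], "turn": 0.03}, {"claw": 0.6, "linear": [0, 0, -0.005], "turn": 0.06}, {"claw": 0.6, "linear": [0, 0, -0.005], "turn": 0.09}, {"claw": 0.6, "linear": [0, 0, -0.005], "turn": 0.12}, {"claw": 0.6, "linear": [0, 0, -0.005], "turn": 0.15}, {"claw": 0.6, "linear": [0, 0, -0.005], "turn": 0.172}, {"claw": 0.6, "linear": [0, 0, -0.005], "turn": 0.172}]'

```text
t: 9.3
tool_pos: [516.1, -44.6, 92.9]
eef_rot: [[-0.862, 0.508, 0.001], [0.508, 0.862, 0.007], [0.003, 0.007, -1.0]]
contact_force: [-2.1, 4.9, 2.7]
opening: 21.2
```

>>> drive_tool --deltas '[{"claw": 0.25, "linear": [-0.003, -0.005, 0.004], "turn": 0}, {"claw": 0.25, "linear": [-0.003, -0.005, 0.004], "turn": 0}, {"claw": 0.25, "linear": [-0.003, -0.005, 0.004], "turn": 0}, {"claw": 0.25, "linear": [-0.003, -0.005, 0.004], "turn": -0.04}, {"claw": 0.25, "linear": [-0.003, -0.005, 0.004], "turn": -0.085}, {"claw": 0.25, "linear": [-0.003, -0.005, 0.004], "turn": -0.13}, {"claw": 0.25, "linear": [-0.003, -0.005, 0.004], "turn": -0.172}, {"claw": 0.25, "linear": [-0.003, -0.005, 0.004], "turn": -0.172}]'

```text
t: 10.1
tool_pos: [516.0, -45.7, 92.2]
eef_rot: [[-1.0, -0.01, 0.001], [-0.01, 1.0, 0.007], [-0.001, 0.007, -1.0]]
contact_force: [0.1, 0.4, 0.6]
opening: 32.1
```

```bash
python3 - <<'E'
from h import *
st=env.read_state();print(st['tool_pos'],st['opening'],st['contact_force'],st['torque'],st['eef_rot'][0])
s=snap('wrist','w6')
i=s['pixels'][230:390,230:430]; cv2.imwrite('pics/w6z.png',cv2.convertScaleAbs(cv2.resize(i,None,fx=3.5,fy=3.5,interpolation=cv2.INTER_CUBIC),alpha=1.8))
E
```

```text
[516.03159399 -45.66331021  92.19887497] 32.10713407166662 [0.12599635 0.36256755 0.5765185 ] [ 0.00722718 -0.01822526 -0.00803102] [-0.99995158 -0.00978108  0.00108474]
```

View pics/w6z.png

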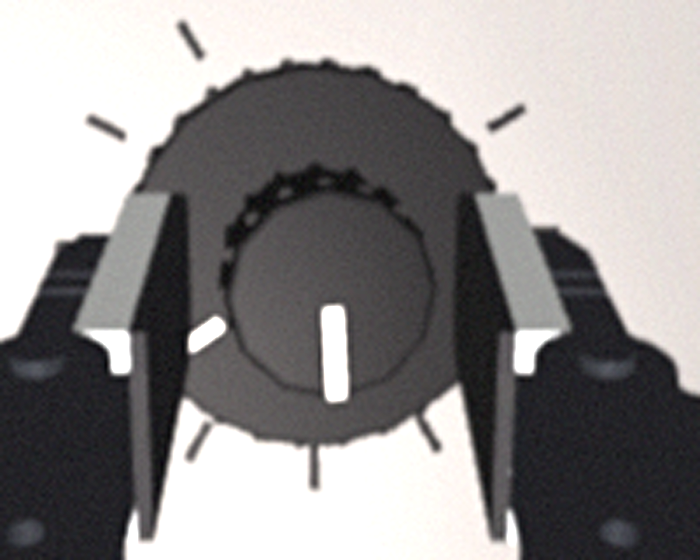

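Level 4 (line straight down at tick 4, ring line unmoved). Two more strokes.

>>> drive_tool --deltas '[{"claw": 0.4, "linear": [0, 0.001, 0], "turn": 0}, {"claw": 0.45, "linear": [0, 0.001, 0], "turn": 0}, {"claw": 0.5, "linear": [0, 0.001, 0], "turn": 0}, {"claw": 0.6, "linear": [0, 0.001, 0], "turn": 0}, {"claw": 0.6, "linear": [0, 0.001, 0], "turn": 0}, {"claw": 0.6, "linear": [0, 0.001, 0], "turn": 0}, {"claw": 0.6, "linear": [0, 0.001, 0], "turn": 0}, {"claw": 0.6, "linear": [0, 0.001, 0], "turn": 0}]'

```text
t: 10.95
tool_pos: [516.1, -45.4, 92.2]
eef_rot: [[-1.0, -0.005, 0.001], [-0.005, 1.0, 0.007], [-0.001, 0.007, -1.0]]
contact_force: [-0.9, 2.3, 1.3]
opening: 21.2
```

>>> drive_tool --deltas '[{"claw": 0.6, "linear": [0, 0, -0.005], "turn": 0}, {"claw": 0.6, "linear": [0, 0, -0.005], "turn": 0.03}, {"claw": 0.6, "linear": [0, 0, -0.005], "turn": 0.06}, {"claw": 0.6, "linear": [0, 0, -0.005], "turn": 0.09}, {"claw": 0.6, "linear": [0, 0, -0.005], "turn": 0.12}, {"claw": 0.6, "linear": [0, 0, -0.005], "turn": 0.15}, {"claw": 0.6, "linear": [0, 0, -0.005], "turn": 0.172}, {"claw": 0.6, "linear": [0, 0, -0.005], "turn": 0.172}]'

```text
t: 11.75
tool_pos: [516.2, -44.8, 93.0]
eef_rot: [[-0.859, 0.512, 0.002], [0.512, 0.859, 0.008], [0.003, 0.008, -1.0]]
contact_force: [-2.6, 4.4, 2.6]
opening: 21.0
```

>>> drive_tool --deltas '[{"claw": 0.25, "linear": [-0.003, -0.005, 0.004], "turn": 0}, {"claw": 0.25, "linear": [-0.003, -0.005, 0.004], "turn": 0}, {"claw": 0.25, "linear": [-0.003, -0.005, 0.004], "turn": 0}, {"claw": 0.25, "linear": [-0.003, -0.005, 0.004], "turn": -0.04}, {"claw": 0.25, "linear": [-0.003, -0.005, 0.004], "turn": -0.085}, {"claw": 0.25, "linear": [-0.003, -0.005, 0.004], "turn": -0.13}, {"claw": 0.25, "linear": [-0.003, -0.005, 0.004], "turn": -0.172}, {"claw": 0.25, "linear": [-0.003, -0.005, 0.004], "turn": -0.172}]'

```text
t: 12.55
tool_pos: [516.2, -45.9, 92.4]
eef_rot: [[-1.0, -0.004, 0.002], [-0.004, 1.0, 0.008], [-0.002, 0.008, -1.0]]
contact_force: [-0.7, -0.5, -0.1]
opening: 31.8
```

```bash
python3 - <<'E'
from h import *
st=env.read_state();print(st['tool_pos'],st['opening'],st['contact_force'],st['torque'],st['eef_rot'][0])
s=snap('wrist','w7')
i=s['pixels'][230:390,230:430]; cv2.imwrite('pics/w7z.png',cv2.convertScaleAbs(cv2.resize(i,None,fx=3.5,fy=3.5,interpolation=cv2.INTER_CUBIC),alpha=1.8))
E
```

```text
[516.22439455 -45.87058791  92.35146458] 31.83252052069334 [-0.68115895 -0.46964389 -0.09636571] [-0.08202916  0.00087254 -0.04396697] [-0.99998909 -0.00435593  0.00168411]
```

View pics/w7z.png

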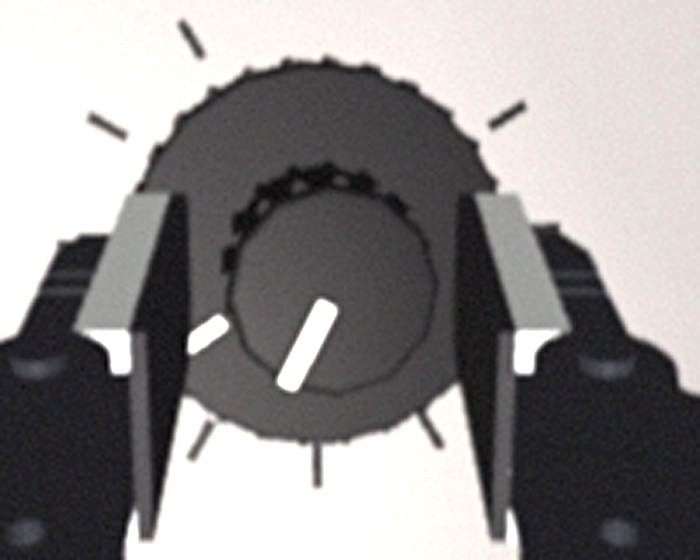

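>>> drive_tool --deltas '[{"claw": 0.4, "linear": [0.001, 0.003, 0], "turn": 0}, {"claw": 0.45, "linear": [0.001, 0.003, 0], "turn": 0}, {"claw": 0.5, "linear": [0.001, 0.003, 0], "turn": 0}, {"claw": 0.6, "linear": [0.001, 0.003, 0], "turn": 0}, {"claw": 0.6, "linear": [0.001, 0.003, 0], "turn": 0}, {"claw": 0.6, "linear": [0.001, 0.003, 0], "turn": 0}, {"claw": 0.6, "linear": [0.001, 0.003, 0], "turn": 0}, {"claw": 0.6, "linear": [0.001, 0.003, 0], "turn": 0}]'

```text
t: 13.4
tool_pos: [516.1, -45.3, 92.4]
eef_rot: [[-1.0, 0.001, 0.002], [0.001, 1.0, 0.008], [-0.002, 0.008, -1.0]]
contact_force: [-0.4, 1.8, 1.2]
opening: 21.1
```

>>> drive_tool --deltas '[{"claw": 0.6, "linear": [0, 0, -0.005], "turn": 0}, {"claw": 0.6, "linear": [0, 0, -0.005], "turn": 0.03}, {"claw": 0.6, "linear": [0, 0, -0.005], "turn": 0.06}, {"claw": 0.6, "linear": [0, 0, -0.005], "turn": 0.09}, {"claw": 0.6, "linear": [0, 0, -0.005], "turn": 0.12}, {"claw": 0.6, "linear": [0, 0, -0.005], "turn": 0.15}, {"claw": 0.6, "linear": [0, 0, -0.005], "turn": 0.172}, {"claw": 0.6, "linear": [0, 0, -0.005], "turn": 0.172}]'

```text
t: 14.2
tool_pos: [516.2, -44.8, 93.2]
eef_rot: [[-0.856, 0.516, 0.002], [0.516, 0.856, 0.009], [0.003, 0.009, -1.0]]
contact_force: [-2.7, 5.2, 3.2]
opening: 20.8
```

>>> drive_tool --deltas '[{"claw": 0.2, "linear": [-0.003, -0.005, 0], "turn": 0}, {"claw": 0.2, "linear": [-0.003, -0.005, 0], "turn": 0}, {"claw": 0.1, "linear": [-0.003, -0.005, 0], "turn": 0}, {"claw": 0.1, "linear": [-0.003, -0.005, -0.06], "turn": 0}, {"claw": 0.1, "linear": [-0.003, -0.005, -0.15], "turn": 0}, {"claw": 0.1, "linear": [-0.003, -0.005, -0.25], "turn": 0}, {"claw": 0.1, "linear": [-0.003, -0.005, -0.35], "turn": -0.04}, {"claw": 0.1, "linear": [-0.003, -0.005, -0.35], "turn": -0.087}]'

```text
t: 15.0
tool_pos: [517.6, -46.1, 148.5]
eef_rot: [[-0.966, 0.26, 0.006], [0.26, 0.966, 0.01], [-0.004, 0.011, -1.0]]
contact_force: [-0.7, 0.2, -0.1]
opening: 38.9
```

```bash
python3 - <<'E'
from h import *
st=env.read_state();print(st['tool_pos'],st['opening'],st['contact_force'],st['torque'],st['eef_rot'][0])
s=snap('wrist','w8')
i=s['pixels'][190:350,220:420]; cv2.imwrite('pics/w8z.png',cv2.convertScaleAbs(cv2.resize(i,None,fx=3.5,fy=3.5,interpolation=cv2.INTER_CUBIC),alpha=1.8))
E
```

```text
[517.581838   -46.14354696 148.51100367] 38.8700128941539 [-0.69009345  0.15523699 -0.1269016 ] [0.01878136 0.02958398 0.04213439] [-0.96554596  0.26015497  0.00635609]
```

View pics/w8z.png

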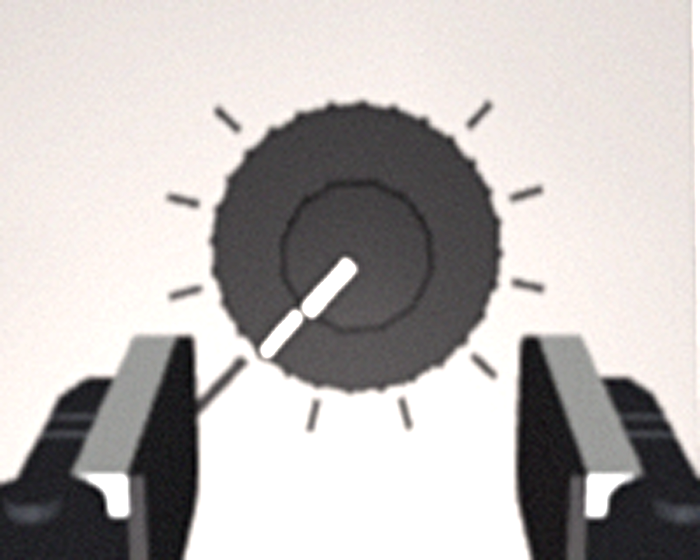

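>>> drive_tool --deltas '[{"claw": 1, "linear": [0.03, 0, 0], "turn": 0}, {"claw": 1, "linear": [0.06, -0.002, 0], "turn": 0}, {"claw": 1, "linear": [0.089, -0.004, 0], "turn": 0}, {"claw": 1, "linear": [0.089, -0.004, 0.05], "turn": 0}, {"claw": 1, "linear": [0.089, -0.004, 0.12], "turn": 0}, {"claw": 1, "linear": [0.089, -0.004, 0.18], "turn": 0}, {"claw": 1, "linear": [0.089, -0.004, 0.22], "turn": 0}, {"claw": 1, "linear": [0.089, -0.004, 0.22], "turn": 0}]'

```text
t: 15.85
tool_pos: [503.4, -43.3, 113.0]
eef_rot: [[-0.968, 0.251, 0.003], [0.251, 0.968, 0.009], [-0.0, 0.009, -1.0]]
contact_force: [-0.2, -0.1, -0.7]
opening: 0.0
```

```bash
python3 - <<'E'
from h import *
st=env.read_state();print(st['tool_pos'],st['opening'],st['contact_force'],st['torque'],st['eef_rot'])
s=snap('wrist','w9');s2=snap('scene','s9')
i=s['pixels'][230:390,220:420]; a=cv2.convertScaleAbs(cv2.resize(i,None,fx=3.5,fy=3.5,interpolation=cv2.INTER_CUBIC),alpha=1.8);cv2.imwrite('pics/w9z.png',a)
i=s2['pixels'][200:300,170:320]; cv2.imwrite('pics/s9z.png',cv2.convertScaleAbs(cv2.resize(i,None,fx=5,fy=5,interpolation=cv2.INTER_CUBIC),alpha=1.5))
E
```

```text
[503.35079851 -43.26842058 113.01919935] 0.009876913599697402 [-0.22831298 -0.10773744 -0.71931539] [-0.00695702  0.04364787  0.03269536] [[-9.67927427e-01  2.51217469e-01  2.50580634e-03]
 [ 2.51229910e-01  9.67885749e-01  8.98388365e-03]
 [-1.68425724e-04  9.32528089e-03 -9.99956504e-01]]
```

View pics/w9z.png

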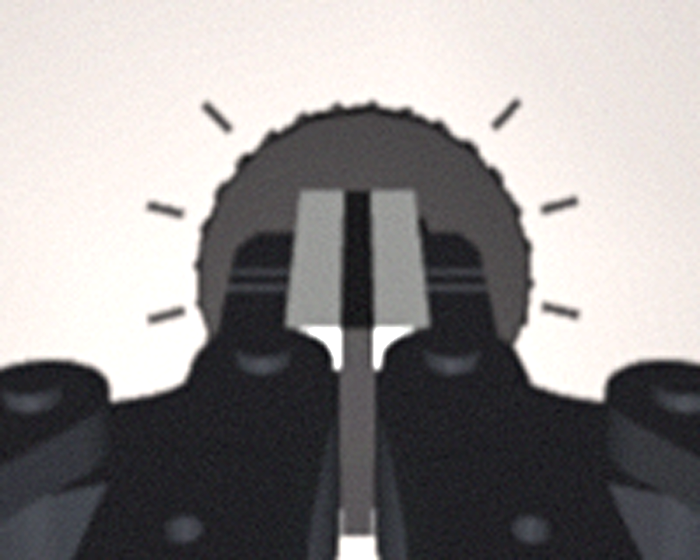

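View pics/s9z.png

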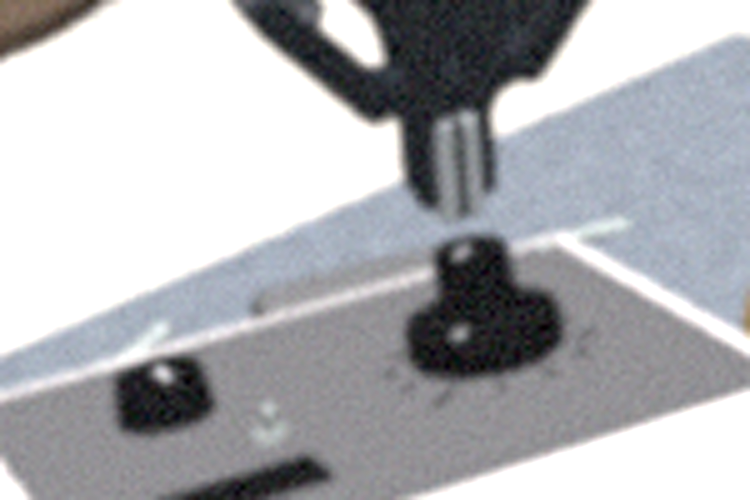

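>>> drive_tool --deltas '[{"claw": 1, "linear": [-0.004, 0, 0.016], "turn": 0}, {"claw": 1, "linear": [-0.008, 0, 0.03], "turn": 0}, {"claw": 1, "linear": [-0.01, 0, 0.039], "turn": 0}, {"claw": 1, "linear": [-0.012, 0, 0.045], "turn": 0}, {"claw": 1, "linear": [-0.014, 0, 0.052], "turn": 0}, {"claw": 1, "linear": [-0.016, 0, 0.058], "turn": 0}, {"claw": 1, "linear": [-0.017, 0, 0.064], "turn": 0}, {"claw": 1, "linear": [-0.017, 0, 0.064], "turn": 0}]'

```text
t: 16.75
tool_pos: [506.7, -43.7, 104.7]
eef_rot: [[-0.968, 0.251, 0.005], [0.251, 0.968, 0.009], [-0.002, 0.01, -1.0]]
contact_force: [-1.2, -1.3, 3.1]
opening: -0.0
```

```bash
python3 - <<'E'
from h import *
st=env.read_state();print(st['tool_pos'],st['opening'],st['contact_force'],st['torque'],st['eef_rot'])
E
```

```text
[506.74609133 -43.73398417 104.72497432] -0.030686168757268633 [-1.22175597 -1.30898404  3.13883433] [0.00580743 0.23117593 0.06766031] [[-0.96804489  0.25073493  0.00459152]
 [ 0.25076779  0.96800384  0.00917002]
 [-0.00214536  0.0100284  -0.99994741]]
```

>>> drive_tool --deltas '[{"claw": 1, "linear": [-0.001, 0, 0.006], "turn": 0}, {"claw": 1, "linear": [-0.003, 0, 0.012], "turn": 0}, {"claw": 1, "linear": [-0.005, 0, 0.019], "turn": 0}, {"claw": 1, "linear": [-0.007, 0, 0.026], "turn": 0}, {"claw": 1, "linear": [-0.007, 0, 0.026], "turn": 0}, {"claw": 1, "linear": [-0.007, 0, 0.026], "turn": 0}, {"claw": 1, "linear": [-0.007, 0, 0.026], "turn": 0}, {"claw": 1, "linear": [-0.007, 0, 0.026], "turn": 0}]'

```text
t: 17.55
tool_pos: [507.7, -44.0, 101.2]
eef_rot: [[-0.968, 0.251, 0.005], [0.251, 0.968, 0.009], [-0.002, 0.01, -1.0]]
contact_force: [-2.9, 0.6, 8.2]
opening: 0.1
```

```bash
python3 - <<'E'
from h import *
st=env.read_state();print(st['tool_pos'],st['opening'],st['contact_force'],st['torque'],st['eef_rot'][0])
E
```

```text
[507.73241698 -43.98994614 101.16526189] 0.10762988073915632 [-2.88223421  0.58370088  8.16460068] [0.19536405 1.09416375 0.06318726] [-0.96806852  0.25064176  0.00469567]
```

>>> drive_tool --deltas '[{"claw": 1, "linear": [-0.001, 0, 0.004], "turn": 0}, {"claw": 1, "linear": [-0.0015, 0, 0.006], "turn": 0}, {"claw": 1, "linear": [-0.0015, 0, 0.006], "turn": 0}, {"claw": 1, "linear": [-0.0015, 0, 0.006], "turn": 0}, {"claw": 1, "linear": [-0.0015, 0, 0.006], "turn": 0}, {"claw": 1, "linear": [-0.0015, 0, 0.006], "turn": 0}, {"claw": 1, "linear": [-0.0015, 0, 0.006], "turn": 0}, {"claw": 1, "linear": [-0.0015, 0, 0.006], "turn": 0}]'

```text
t: 18.35
tool_pos: [507.9, -44.1, 101.0]
eef_rot: [[-0.968, 0.25, 0.005], [0.25, 0.968, 0.009], [-0.002, 0.01, -1.0]]
contact_force: [-5.3, 1.6, 12.0]
opening: -0.4
```

>>> drive_tool --deltas '[{"claw": 1, "linear": [0.003, 0, -0.012], "turn": 0}, {"claw": 1, "linear": [0.007, 0, -0.026], "turn": 0}, {"claw": 1, "linear": [0.013, 0, -0.05], "turn": 0}, {"claw": 1, "linear": [0.026, 0, -0.1], "turn": 0}, {"claw": 1, "linear": [0.026, 0, -0.2], "turn": 0}, {"claw": 1, "linear": [0.026, 0, -0.35], "turn": 0}, {"claw": 1, "linear": [0.026, 0, -0.5], "turn": 0}, {"claw": 1, "linear": [0.026, 0, -0.5], "turn": 0}]'

```text
t: 19.15
tool_pos: [505.6, -43.5, 179.4]
eef_rot: [[-0.968, 0.25, 0.01], [0.25, 0.968, 0.01], [-0.008, 0.012, -1.0]]
contact_force: [0.5, -0.3, 0.2]
opening: -0.1
```

```bash
python3 - <<'E'
from h import *
st=env.read_state();print(st['tool_pos'],st['contact_force'])
s=snap('wrist','w10');s2=snap('scene','s10');snap('top','t10')
E
```

```text
[505.63237321 -43.5358517  179.41898821] [ 0.52854921 -0.25364823  0.2144967 ]
```

View pics/w10.png

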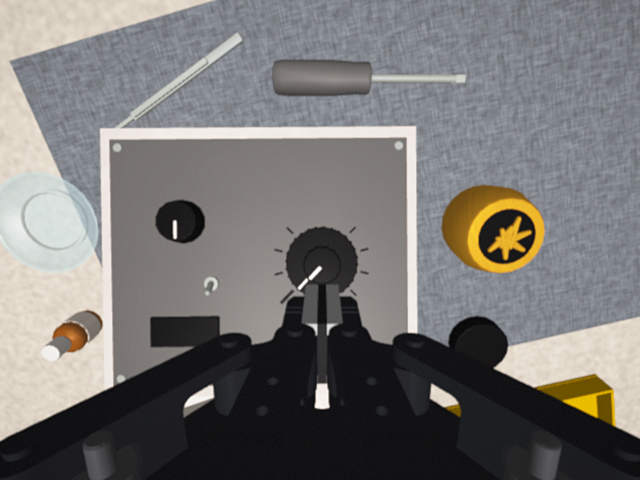

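View pics/s10.png

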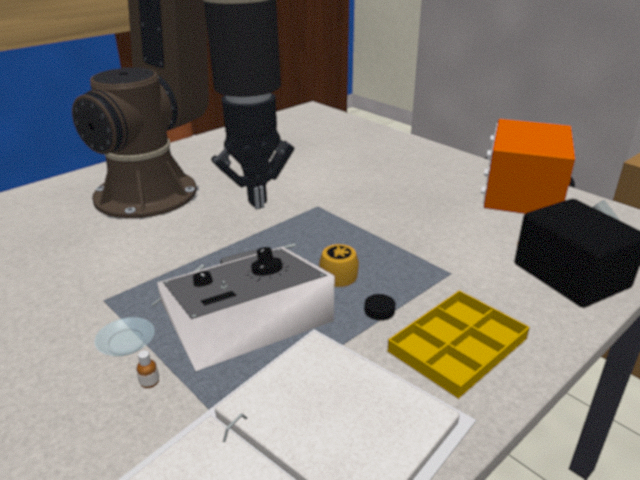

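```bash
python3 - <<'E'
from h import *
a=cv2.resize(cv2.imread('pics/s2.png')[235:290,210:320],None,fx=6,fy=5,interpolation=cv2.INTER_CUBIC)
b=cv2.resize(cv2.imread('pics/s10.png')[235:290,210:320],None,fx=6,fy=5,interpolation=cv2.INTER_CUBIC)
cv2.imwrite('pics/cmp.png',cv2.convertScaleAbs(np.vstack([a,b]),alpha=1.7))
s=load('w10'); cv2.imwrite('pics/w10z.png',cv2.convertScaleAbs(cv2.resize(s['pixels'][190:310,245:395],None,fx=5,fy=5,interpolation=cv2.INTER_CUBIC),alpha=2))
E
```

```text
(no output)
```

View pics/cmp.png

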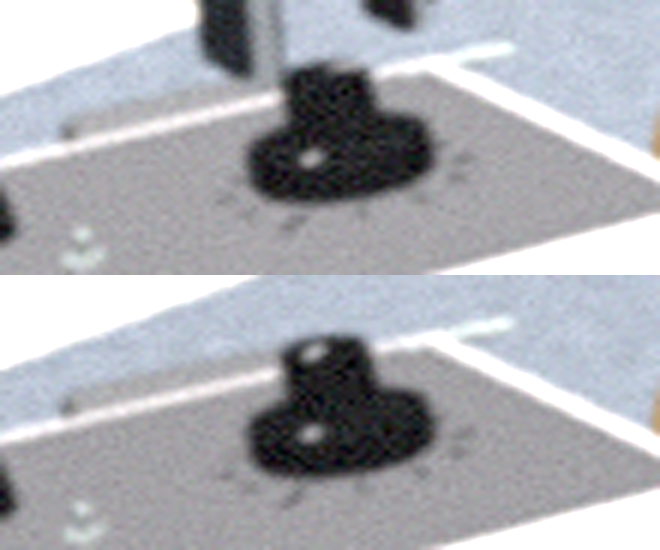

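View pics/w10z.png

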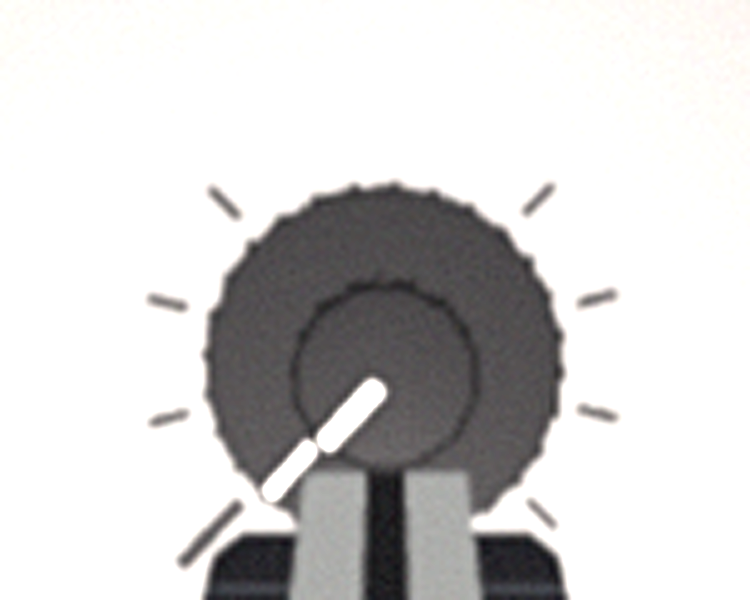

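```bash
python3 -c "
from rig import env; print(env.close_job(), env.read_state()['t'])"
```

```text
the job is handed in; nothing more can be done
the job is handed in; nothing more can be done
```

The inner knob is at level six, it has been pressed down once there, and the job is handed in at about 19 s.

- **Turning:** the knob started at level 2. I turned it clockwise in four one-click strokes. A wrist picture after each stroke showed levels 3, 4, 5 and 6 in turn.
- **Storing:** I pressed with the shut fingertips along the dial's axis. The force reached about 13 N, and the last 1 mm commanded moved the tool only about 0.2 mm, so the knob was at its stop. I then backed off along the axis.
- **Last pictures:** the white line is on the long mark and the knob has sprung back to its full height. The outer ring's line still points where it did at the start. The console and the small objects look unmoved, and the tool hangs clear, reading about 0.6 N.

**Less certain:**
- **Camera disagreement:** the cameras disagreed by about 2–3 mm in y on the dial's position. I went by the wrist view, which showed the knob centred between the fingers before I first closed on it.
- **Force while turning:** while the knob was gripped, the readings at the end of each move showed up to about 3 N downward. That implies less than 1 mm of press, well short of storing, but I had no force readings during the strokes.
- **Opening when gripped:** the gripper read 21 mm on the 24 mm knob. I did not explain this.

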